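Advance the measuring bench by one turn of its hand wheel

TASK

Advance the rule on the measuring bench by one screw pitch: with the fingertips, push the hand wheel round by its upright handle, clockwise seen from above, through exactly one full turn, so that the handle comes to rest back where it began. Only push the handle: do not pull its sleeve up, and leave the loose things standing around the bench where they are. Finish with the hand clear.

Things in the scene. Friction and masses are not known exactly. Their poses are not given: they have to be found in the camera images.
- bench: Fixed measuring bench, origin on the table under the wheel's axis. A grey gearbox (150 x 150 x 66 mm high) lies under the wheel; from it the bed, 130 mm wide, runs along the bench's own +y to 396 mm, with a carriage and steel rule up to 63 mm high and an end block 64 mm high. A magnifier 270 mm from the wheel's axis reaches 131 mm high. Each clockwise turn moves the carriage 20 mm away from the wheel.
- hub (a point): Centre of the hand wheel, on its vertical axis, 100 mm above the table (the hub's nut tops out at 106 mm). The steel wheel lies level over the gearbox: three spokes, rim of 16 mm round bar, 65 mm in radius to the bar's middle (146 mm over all), rim top 98 mm above the table.
- handle (a point): Middle of the wheel's only handle: an upright black plastic sleeve, 22 mm in diameter, on the rim at the end of a spoke, 65 mm from the wheel's axis, from 100 to 164 mm above the table; this point is 132 mm above the table. The sleeve does not turn on its pin. Apart from the hub's nut nothing else stands above the rim.
- wheel (a joint): Turn of the hand wheel, rad; grows as it is turned clockwise seen from above (one turn is 6.283). Starts anywhere between 0 and 3.5, so the handle's starting side varies; end stops at -0.6 and 11.2. Stiff screw drive: about 0.16 N m of friction (2.5 N at the handle); stays where it is left and does not coast.
- sleeve (a joint): How far the handle's sleeve is pulled up on its pin, m: 0 seated, 0.03 at most. A light spring (2 N, rising 1 N per 10 mm) and its weight keep it down.
- weight: Bystander, loose, to be left alone: brass weight with a knob top, 38 mm diameter, 56 mm tall, beside the bench near the wheel. Origin at the centre of its underside.
- small_weight: Bystander, loose, to be left alone: smaller brass weight, 28 mm diameter, 40 mm tall, beside the bench near the wheel. Origin at the centre of its underside.
- jar: Bystander, loose, to be left alone: amber jar with black cap, 44 mm diameter, 60 mm tall, on the table beyond the wheel. Origin at the centre of its underside.
- card_box: Bystander, loose, to be left alone: closed cardboard box 90 x 120 x 45 mm. Origin at the centre of its underside.
- screwdriver: Bystander, loose, to be left alone: screwdriver 170 mm long, lying on the table between the robot and the bench, its length along its own x.
- caliper: Bystander, loose, to be left alone: steel slide caliper 200 mm long, lying flat. Origin at the centre of its underside.
- cup: Bystander, loose, to be left alone: white bowl, 70 mm across, 45 mm tall. Origin at the centre of its underside.

How it is judged (in metres and radians):
On the way:
1. the handle has been pushed to the opposite side of the wheel, about half a turn (distance of handle from where it was at the start of the episode above 0.12 m).
At the end, for the whole second after the job is handed in: The wheel has made one full clockwise turn and rests with its handle within 10 mm (about 9 degrees) of where it started, its sleeve seated within 3 mm, and the loose things within 20 mm of where they stood (distance of handle from where it was at the start of the episode below 0.01 m and value of joint wheel above 5 rad and velocity of joint wheel between -0.03 and 0.03 rad/s and value of joint sleeve below 0.003 m and distance of each of weight, small_weight, jar, card_box, screwdriver, caliper, cup from where it was at the start of the episode below 0.02 m); the robot touches nothing.
It fails at once if the handle's sleeve is pulled up by more than 10 mm (value of joint sleeve above 0.01 m).
It fails at once if a loose thing is lifted, carried or pushed by more than 20 mm (distance of any of weight, small_weight, jar, card_box, screwdriver, caliper, cup from where it was at the start of the episode above 0.02 m).
It also fails if it takes over 58 s, if anything falls off the work surface, if the arm or the gripper's body presses on something with over 40 N, if the wrist force passes 120 N, or if a joint passes its speed limit or range.

ROBOT

A 6-joint arm with a two-finger parallel gripper is mounted at the origin on the work surface. World frame = base frame: x ahead of the robot, y to its left, z up, the work surface at z = 0. Lengths are in mm, angles in rad, forces in N, time in s.
With the tool pointing down it reaches from about 400 to 825 mm from the base axis. Payload 7 kg.
Tool frame: the origin (TCP) lies at the very end of the fingers, on their centre line; the grasp point (between the pads) lies 19 mm behind it; z points along the fingers, y is the line along which they close (so a half turn about z gives the same grasp; the last joint's range is limited). The gripper opens to 88 mm and grips with 3 to 60 N. Pads are 19 mm wide; open, the fingers measure 130 mm over their backs; the gripper's body (78 mm by 193 mm) begins 47 mm behind the grasp point.
Start: joints at [-0.815, 0.359, 0.012, 0, -1.224, -0.288], TCP at [304.345, -602.469, 226.561] pointing down, gripper open.
Joint ranges: [-3.07, 3.07], [-1.43, 2.12], [-1.02, 1.25], [-3.03, 1.67], [-3.05, -0], [-3.03, 3.03]. Speed limits (rad/s): [2.39, 2.39, 3.01, 3.14, 3.14, 3.14].

INTERFACE

Orientations are given as a unit quaternion [x, y, z, w].
In Python, from plant import bot gives the robot as it stands. Calls block until the motion is done:
- bot.move_ptp(position, orientation): joint-space move of the TCP to a pose.
- bot.line_to(position, velocity=150, ori=None): straight line of the TCP; ori=None keeps the orientation; velocity is the mean speed in mm/s.
- bot.move_joints(angles): joint-space move.
- bot.move_gripper(opening, force=None): finger opening in mm; force is the grip in N (None keeps the last); returns when the fingers have stopped.
- bot.pause(seconds).
- bot.solve_ik(position, orientation): joint angles nearest the present ones, or None.
- bot.read_state(): the state.
- bot.camera(name): name is "scene" or "top" or "wrist"; returns the picture (480x640x3 uint8, red, green, blue); there is no depth.
- bot.get_calibration(name): a dict with "fx", "fy", "cx", "cy" (pixels), "view" (4x4, takes a point from world to camera coordinates); the wrist camera has in their place "T_tool_cam" (4x4, takes a point from camera to tool coordinates, whose origin is the TCP and whose axes are the flange's). Camera axes: x right, y up, looking along -z (the intrinsics and any distortion apply to the point x, -y, -z); pixel columns grow to the right and rows downward; lengths in mm; the calibration is good to about 2 mm. A picture is of the moment at which its call begins: read the wrist's pose just before it. get_calibration takes no time and is no camera call.
A pose or a line that the arm cannot do raises bot.Unreachable and nothing moves.
- bot.close_job(): hands the job in; it is judged then, once.
The state is a dict: "t": time; "joint_pos": joint angles; "qvel": joint speeds; "tau": joint torques, N m; "tcp_pos": TCP position; "eef_rot": TCP orientation; "contact_force": force on the tool from outside, world axes, zero at the start; "moment": the same for the moment, N m; "width": finger opening in mm; "finger_force": force on a finger pad.
Only numpy, scipy, OpenCV 4.12 (cv2) and the standard library are available. Lean on these libraries where they do the work, as an engineer would, in place of code of your own. Each camera call takes 0.05 s, during which the arm holds its last target. There are 200 camera calls.

## Working session

There is one attempt and no reset: what is moved stays moved. The work goes in short steps, each a Python script; the robot and the scene stay as the last script left them, time stands still between calls to the robot, and variables do not carry over. Pictures are saved under pics/ and viewed, at most 10 in all, crops included, and the job is handed in when it is done.

```bash
mkdir -p pics; ls
python3 - <<'E'
from plant import bot
import cv2
for n in("top","scene"):
    cv2.imwrite(f"pics/{n}0.png",bot.camera(n)[:,:,::-1])
    print(n,bot.get_calibration(n))
s=bot.read_state();print(s["t"],s["eef_rot"],s["tcp_pos"],s["width"])
E
```

```text
pics
top {'fx': 459.4045856920174, 'fy': 459.4045856920174, 'cx': 321.47105868113084, 'cy': 236.4949020213331, 'view': array([[ 2.30753838e-02, -9.99697859e-01, -8.46863131e-03,
         4.16446371e+01],
       [ 9.92769550e-01,  2.19157064e-02,  1.18018318e-01,
        -5.31978449e+02],
       [-1.17797064e-01, -1.11307173e-02,  9.92975306e-01,
        -1.20196013e+03],
       [ 0.00000000e+00,  0.00000000e+00,  0.00000000e+00,
         1.00000000e+00]])}
scene {'fx': 436.6422938449469, 'fy': 436.6422938449469, 'cx': 315.2704314856812, 'cy': 241.89310715471248, 'view': array([[ 8.50725077e-01,  5.25502453e-01,  1.06778101e-02,
        -4.82299422e+02],
       [-3.92820048e-01,  6.22168089e-01,  6.77199586e-01,
         1.22628816e+02],
       [ 3.49226651e-01, -5.80305128e-01,  7.35721894e-01,
        -1.31062548e+03],
       [ 0.00000000e+00,  0.00000000e+00,  0.00000000e+00,
         1.00000000e+00]])}
0.1 [-2.31754016e-01  9.72774159e-01  6.76921966e-04 -2.32390560e-04] [ 304.18516426 -602.10851393  225.74636723] 87.56931783358459
```

View pics/top0.png

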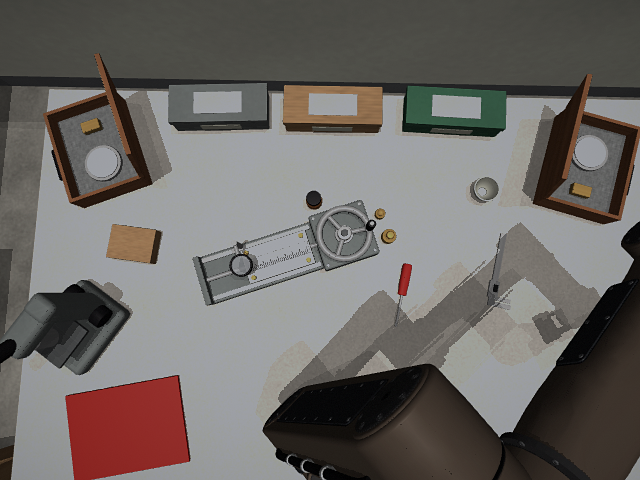

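View pics/scene0.png

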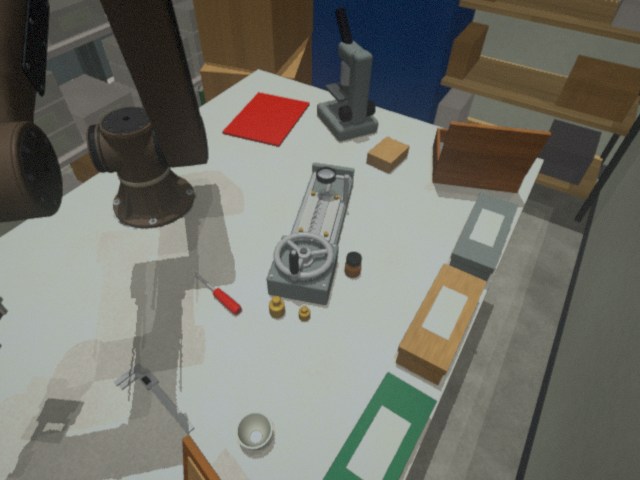

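The top view shows the wheel centred near (345,233), with the black handle knob near (371,225) and both brass weights just right of it. The scene view agrees, with the handle top near (293,252).

```bash
cat > h.py <<'E'
import numpy as np
from scipy.spatial.transform import Rotation as R
from plant import bot
def ray(c,view,px,z):
    "pixel -> world point on plane z; view takes world to camera"
    A=view[:3,:3];o=-A.T@view[:3,3]
    d=A.T@np.array([(px[0]-c["cx"])/c["fx"],-(px[1]-c["cy"])/c["fy"],-1])
    return o+d*(z-o[2])/d[2]
def wview(s,c):
    T=np.eye(4);T[:3,:3]=R.from_quat(s["eef_rot"]).as_matrix();T[:3,3]=s["tcp_pos"]
    return np.linalg.inv(T@c["T_tool_cam"])
def down(yaw):
    "tool pointing down, its x axis at the world angle yaw"
    x=np.array([np.cos(yaw),np.sin(yaw),0]);z=np.array([0,0,-1.])
    return R.from_matrix(np.c_[x,np.cross(z,x),z]).as_quat()
E
python3 - <<'E'
from h import *
c=bot.get_calibration("top");V=c["view"]
hub=ray(c,V,(345,233),98);print(hub,ray(c,V,(371,225),164))
c2=bot.get_calibration("scene");print("scene handle",ray(c2,c2["view"],(293,251),164))
s=bot.read_state();print(bot.get_calibration("wrist"),R.from_quat(s["eef_rot"]).as_matrix().round(2))
for yaw in np.arange(0,360,30):
    r=bot.solve_ik([hub[0],hub[1],330],down(np.radians(yaw)));print(yaw,None if r is None else np.round(r,2))
E
```

```text
[533.29572797  -6.67079488  98.        ] [545.605677   -66.05184532 164.        ]
scene handle [546.11586584 -63.07279716 164.        ]
{'fx': 348.29068504150143, 'fy': 348.29068504150143, 'cx': 316.5408824397933, 'cy': 243.08611010478762, 'T_tool_cam': array([[ 1.28537260e-04,  9.58314233e-01,  2.85716319e-01,
         7.58974252e+01],
       [ 9.99999988e-01, -1.46786932e-04,  4.24573137e-05,
         3.61591650e-01],
       [ 8.26268699e-05,  2.85716310e-01, -9.58314240e-01,
        -1.58759888e+02],
       [ 0.00000000e+00,  0.00000000e+00,  0.00000000e+00,
         1.00000000e+00]])} [[-0.89 -0.45 -0.  ]
 [-0.45  0.89  0.  ]
 [ 0.    0.   -1.  ]]
0 [ 0.36  0.07 -0.13  0.   -1.37  1.22]
30 [ 0.36  0.07 -0.13  0.   -1.37  1.74]
60 [ 0.36  0.07 -0.13  0.   -1.37  2.26]
90 [ 0.36  0.07 -0.13  0.   -1.37  2.79]
120 [ 0.36  0.07 -0.13  0.   -1.37 -2.97]
150 [ 0.36  0.07 -0.13  0.   -1.37 -2.45]
180 [ 0.36  0.07 -0.13  0.   -1.37 -1.93]
210 [ 0.36  0.07 -0.13  0.   -1.37 -1.4 ]
240 [ 0.36  0.07 -0.13  0.   -1.37 -0.88]
270 [ 0.36  0.07 -0.13  0.   -1.37 -0.36]
300 [ 0.36  0.07 -0.13  0.   -1.37  0.17]
330 [ 0.36  0.07 -0.13  0.   -1.37  0.69]
```

Run:
```python
from h import *
import cv2
bot.move_ptp([500,-7,290],down(np.radians(12)))
bot.move_gripper(0)
s=bot.read_state();im=bot.camera("wrist");cv2.imwrite("pics/w1.png",im[:,:,::-1])
np.savez("w1.npz",im=im,p=s["tcp_pos"],q=s["eef_rot"]);print(s["t"],s["tcp_pos"],s["width"],s["contact_force"])
```

```text
3.775 [500.00495266  -6.99355501 289.99624794] 0.3369872063290557 [0.20937449 0.04269874 0.27210331]
```

View pics/w1.png

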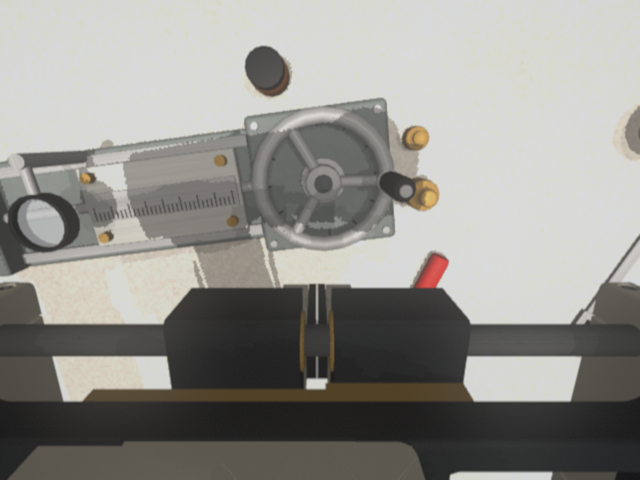

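The wrist view shows the hub nut at (323,183), the handle's pin top at (406,191), and the closed fingers near column 318.

Run:
```python
from h import *
d=np.load("w1.npz");c=bot.get_calibration("wrist");V=wview(dict(tcp_pos=d["p"],eef_rot=d["q"]),c)
hub=ray(c,V,(323,183),106)[:2];print("hub",hub)
# rim fit check: left/right/top/bottom middle of bar at z 90
P=np.array([ray(c,V,p,90)[:2] for p in((262,183),(386,185),(323,116),(324,240),(281,137),(365,137))])
print(np.linalg.norm(P-hub,axis=1).round(1))
A=np.c_[2*P,np.ones(6)];f=np.linalg.lstsq(A,(P**2).sum(1),rcond=None)[0];print("fit",f[:2],np.sqrt(f[2]+f[:2]@f[:2]))
h=ray(c,V,(406,191),164)[:2];e=h-hub;print("handle",h,np.linalg.norm(e),np.degrees(np.arctan2(e[1],e[0])))
T=c["T_tool_cam"]
for z in(0,-19,-50,-66):
  for xx in(-9.5,9.5):
    q=np.linalg.inv(T)@[xx,0,z,1];print(z,xx,(c["cx"]+c["fx"]*q[0]/-q[2],c["cy"]+c["fy"]*q[1]/q[2]),"px/mm",c["fx"]/-q[2])
```

```text
hub [538.06665828  -4.65148623]
[62.1 64.9 62.6 62.5 59.7 59.8]
fit [537.15551676  -5.87794221] 62.21216799597736
handle [552.33899758 -69.85669892] 66.74892832135386 -77.6536181645193
0 -9.5 (np.float64(317.8660302868242), np.float64(319.72535487922374)) px/mm 1.9654262109657317
0 9.5 (np.float64(317.9127032971315), np.float64(285.21595665155627)) px/mm 2.0273429640625573
-19 -9.5 (np.float64(318.01636353610877), np.float64(340.35989863482735)) px/mm 2.1905646657023907
-19 9.5 (np.float64(318.0738688723222), np.float64(302.48530452363997)) px/mm 2.267757483265151
-50 -9.5 (np.float64(318.3525781678517), np.float64(386.50827607621034)) px/mm 2.694078312954008
-50 9.5 (np.float64(318.43856901535503), np.float64(341.5639578376764)) px/mm 2.8117893550630586
-66 -9.5 (np.float64(318.5947219489901), np.float64(419.7446124876701)) px/mm 3.056711841924172
-66 9.5 (np.float64(318.7049396746389), np.float64(370.1063284565121)) px/mm 3.20914079879199
```

```bash
cat >> h.py <<'E'
HUB=np.array([537.7,-5.2]);TH0=-77.6;Z=112
def pose(th,back,side):
    "TCP and orientation behind the handle at th (deg), 'back' from its axis; side -1/+1: pushing face -x/+x"
    a=np.radians(th);t=np.array([np.sin(a),-np.cos(a)])
    p=HUB+65*np.array([np.cos(a),np.sin(a)])-back*t
    return p,down(a+(np.pi/2 if side<0 else -np.pi/2))
def push(th0,th1,side,step=15):
    for z in(200,Z):
        p,q=pose(th0,45,side)
        bot.move_ptp([*p,z],q) if z==200 else bot.line_to([*p,z],120)
    p,q=pose(th0,22,side);bot.line_to([*p,Z],60)
    F=[]
    for th in np.linspace(th0,th1,int(np.ceil(abs(th1-th0)/step))+1):
        p,q=pose(th,20.5,side);bot.line_to([*p,Z],60,ori=q)
        F.append(np.linalg.norm(bot.read_state()["contact_force"]).round(1))
    p,q=pose(th1,45,side);bot.line_to([*p,Z],100);bot.line_to([*p,200],150)
    s=bot.read_state();print("t",s["t"],"F",F,"q",np.round(s["joint_pos"],2))
E
python3 - <<'E'
from h import *
import cv2
push(TH0,TH0-180,-1)
cv2.imwrite("pics/top1.png",bot.camera("top")[:,:,::-1])
s=bot.read_state();im=bot.camera("wrist");cv2.imwrite("pics/w2.png",im[:,:,::-1])
E
```

```text
t 12.7583 F [np.float64(0.6), np.float64(0.9), np.float64(0.3), np.float64(1.6), np.float64(1.1), np.float64(0.5), np.float64(0.2), np.float64(0.8), np.float64(0.6), np.float64(1.1), np.float64(0.8), np.float64(1.2), np.float64(1.5), np.float64(0.4)] q [ 0.51  0.06 -0.44 -0.   -1.07 -1.86]
```

View pics/w2.png

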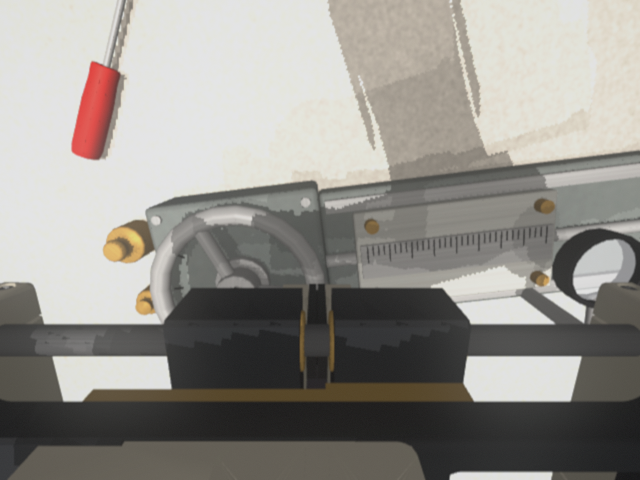

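The fingers hide the handle here: I was pushing with the far face. I'll go to the second-half start pose, high up, and look with the camera on the handle's side.

Run:
```python
from h import *
import cv2
p,q=pose(TH0-180,60,1);bot.move_ptp([*p,250],q)
s=bot.read_state();im=bot.camera("wrist");cv2.imwrite("pics/w3.png",im[:,:,::-1])
np.savez("w3.npz",p=s["tcp_pos"],q=s["eef_rot"]);print(s["t"],s["joint_pos"][5])
```

```text
15.5 1.2665551237126644
```

View pics/w3.png

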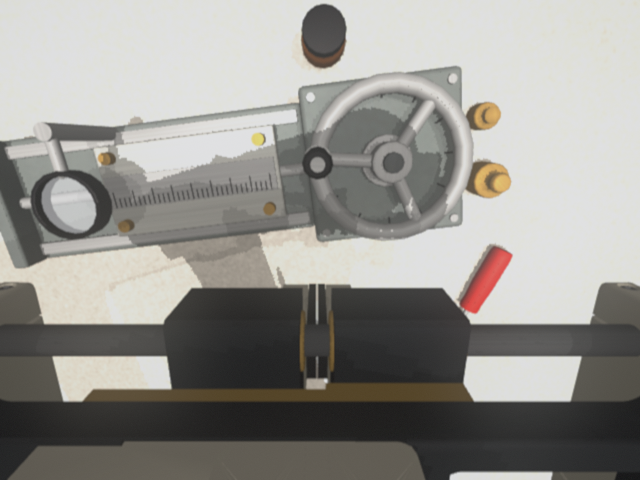

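The handle is now on the opposite side at (317,162), with the hub nut at (393,162). I'll measure its angle and then push the second half to the same commanded accuracy.

Run:
```python
from h import *
import cv2
c=bot.get_calibration("wrist")
def meas(s,hu,ha):
    V=wview(s,c);a=ray(c,V,hu,106)[:2];b=ray(c,V,ha,164)[:2];e=b-a
    print(a,b,np.linalg.norm(e),np.degrees(np.arctan2(e[1],e[0])))
d=np.load("w3.npz");meas(dict(tcp_pos=d["p"],eef_rot=d["q"]),(393,162),(317,162))
push(TH0-180,TH0-358,1)
bot.move_ptp([500,-7,290],down(np.radians(12)))
s=bot.read_state();im=bot.camera("wrist");cv2.imwrite("pics/w4.png",im[:,:,::-1])
np.savez("w4.npz",p=s["tcp_pos"],q=s["eef_rot"]);print(s["t"])
```

```text
[537.61668989  -4.39909163] [527.20321286  59.36700504] 64.61080086725173 99.2749523230404
t 23.9667 F [np.float64(0.5), np.float64(1.3), np.float64(0.9), np.float64(0.6), np.float64(0.4), np.float64(0.9), np.float64(0.4), np.float64(0.2), np.float64(1.0), np.float64(1.0), np.float64(0.6), np.float64(0.4), np.float64(1.0)] q [ 0.23  0.26 -0.2  -0.   -1.12 -1.55]
26.4667
```

View pics/w4.png

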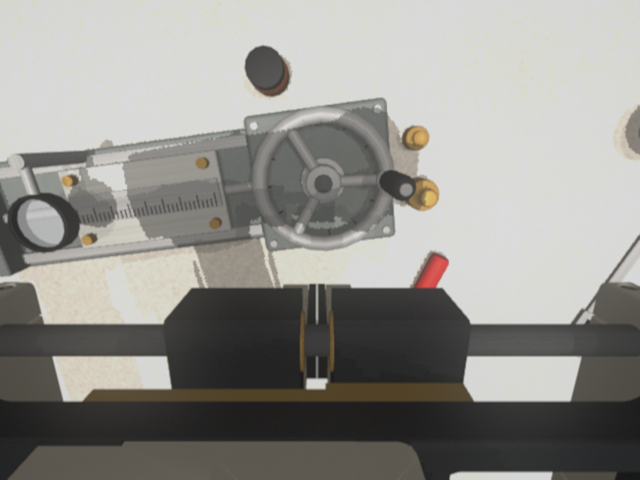

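From the same viewpoint the handle top is again at about (406,190), the rule has advanced, and the weights have not moved. One numeric comparison against the first picture, then I hand in.

Run:
```python
from h import *
import cv2
a,b=(cv2.imread(f"pics/{n}.png",0) for n in("w1","w4"))
dx={}
for n,(x0,y0,x1,y1) in dict(handle=(384,170,422,206),w=(424,176,444,212),sw=(404,124,432,152),jar=(244,42,292,98),drv=(415,250,450,285)).items():
    r=cv2.matchTemplate(b[y0-12:y1+12,x0-12:x1+12],a[y0:y1,x0:x1],cv2.TM_CCOEFF_NORMED)
    _,m,_,l=cv2.minMaxLoc(r);dx[n]=(l[0]-12,l[1]-12);print(n,dx[n],round(m,3))
if max(map(abs,dx["handle"]))<=4: # ~0.8 mm per pixel
    bot.pause(0.5);print(bot.close_job(),bot.read_state()["t"])
```

```text
handle (0, -1) 0.982
w (0, 0) 0.997
sw (0, 0) 0.997
jar (0, 0) 0.999
drv (0, 0) 0.999
the job is handed in; nothing more can be done
the job is handed in; nothing more can be done
```

The wheel has made one full clockwise turn and the handle is back within about 1 mm of its start; both weights, the jar and the screwdriver show no movement in the before/after pictures (box, caliper and cup not compared), the hand is clear, and the job is handed in with no verdict shown.

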